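Take the pellet die apart onto its storage blocks

ROBOT

A 6-joint arm with a two-finger parallel gripper is mounted at the origin on a cart in front of the work surface, level with it; the furniture and walls round the work are solid. World frame = base frame: x ahead of the robot, y to its left, z up, the work surface at z = 0. Lengths are in mm, angles in rad, forces in N, time in s.
With the tool pointing down it reaches from about 350 to 975 mm from the base axis. Payload 17.4 kg.
Tool frame: the origin (TCP) lies at the centre of the arm's flange, where the gripper is bolted on; the fingertips stand manip.nose_length ahead of it and the grasp point (between the pads) lies 155 mm ahead of it (manip.nose_length is the distance from the TCP to the fingertips, in mm); z points along the fingers, y is the line along which they close (so a half turn about z gives the same grasp; the last joint's range is limited). The gripper opens to 85 mm and grips with 20 to 120 N. Pads are 22 mm wide; open, the fingers measure 114 mm over their backs; the gripper's body (76 mm by 85 mm) begins 54 mm behind the grasp point. The pads swing forward as they close: fully open they stand 13 mm farther back than shut.
Start: joints at [1.185, 0.116, 1.442, -0, 1.584, -0.038], TCP at [230.069, 634.588, 404.703] pointing down, gripper open.
Joint ranges: [-2.83, 2.83], [-0.83, 2.19], [0.07, 2.5], [-1.14, 4.28], [0.01, 3], [-2.97, 2.97]. Speed limits (rad/s): [1.89, 1.89, 2.22, 3.14, 3.14, 3.14].

INTERFACE

Orientations are given as a rotation vector (axis times angle).
In Python, from workcell import manip gives the robot as it stands. The module is installed in compiled form; this text tells all that it offers.
- The arm moves only by the tool move_arm, never from a script. Its argument "targets" is a list that holds one entry, the list of rows, each a list of 6 numbers: the shift along the tool's x, y, z in mm, then the turn, a rotation vector about the tool's x, y, z in rad. A call has 1 to 10 rows; each row shifts and turns the commanded pose from where the row before left it, along the tool's axes as they then stand; what a row does not reach is not made up. A row lasts 1/10 s, in which the tool goes at most 50 mm and 8.59 degrees, less where a joint would pass 70% of its speed; a pose out of reach is approached as far as the arm can. A call with a gripper value outside its range is refused whole. "gripper" is the closure, from 0 (fully open) to 1 (shut), set as the call begins (left out, the last holds). The fingers move at their own pace and stop on an object; "grip_force" is the grip in N (left out, the last holds). Time passes only in rows, so rows that do not move let the fingers close. It gives the time, the measured TCP pose, the force, the opening and the grip force at its end, in the units of the state.
- manip.read_state(): the state, without advancing time (a new reading comes with each control period).
- manip.snapshot(name): name is "scene" or "top" or "wrist"; returns the picture (384x512x3 uint8, red, green, blue); there is no depth.
- manip.camera_info(name): a dict with "intrinsics" (3x3 intrinsics, pixels), "camera_from_world" (4x4, takes a point from world to camera coordinates). Camera axes: x right, y down, z forward; pixel columns grow to the right and rows downward; lengths in mm; the calibration is good to about 2 mm. A picture is of the moment at which its call begins: read the wrist's pose just before it. camera_info takes no time and is no camera call; for the wrist camera it gives the pose at the moment of the call.
- manip.hand_in(): hands the job in; it is judged then, once.
The state is a dict: "t": time; "qpos": joint angles; "qvel": joint speeds; "joint_efforts": joint torques, N m; "eef_pos": TCP position; "tool_rot": TCP orientation; "force": force on the tool from outside, world axes, zero at the start; "torque": the same for the moment, N m; "width": finger opening in mm; "finger_force": force on a finger pad.
Only numpy, scipy, OpenCV 4.12 (cv2) and the standard library are available. Lean on these libraries where they do the work, as an engineer would, in place of code of your own. Each camera call takes 0.05 s, during which the arm holds its last target. There are 200 camera calls.

TASK

The pellet-pressing die has been used and is standing assembled on its black rubber mat: take it apart from the top down, one part at a time, and put every part away on its own wooden block. The black-knobbed plunger goes upright down the hole of the tall block, the brass collar over the peg, the steel sleeve into the smaller, green-floored recess and the blue base into the larger, blue-floored recess, each the same way up as it is now and fully down on its seat; set the parts down rather than dropping them, as their faces are polished. Leave the dropper bottle and the yellow-lidded specimen cup standing where they are.

Things in the scene. Friction and masses are not known exactly. Their poses are not given: they have to be found in the camera images.
- plunger_center (a point): Plunger of the die, the topmost part, loose: steel rod of diameter 19, 54 long, below a knurled black knob of diameter 28 and height 20 with a red dot on top; 74 long in all. The point is on its axis half-way up, 37 above the rod's foot; its z points up. At the start its rod stands through the collar and in the sleeve's bore, the foot 33 above the table (on the base's boss); the knob's underside is 4 above the collar. It must be lifted some 55 to come free. About 0.13 kg.
- collar_center (a point): Filling collar, a loose brass ring: outer diameter 40, height 18, bore 22 (widened to 31 in its lowest 7, where it fits over the sleeve's neck). The point is its centre, 9 above its underside; z up. At the start it sits on the sleeve, underside 65 above the table. About 0.07 kg.
- sleeve_center (a point): Sleeve of the die, a loose thick-walled steel cylinder: outer diameter 52, height 38, bore 22 right through, and on top a neck of diameter 27, 5 high, over which the collar fits. The point is on its axis at half the 38 height, 19 above its underside; z up. At the start it stands on the base, underside 27 above the table. About 0.35 kg.
- base_center (a point): Base of the die, a loose blue disc: diameter 64, height 24, with a steel boss of diameter 19, 6 high, in the middle of its top that fits in the sleeve's bore. The point is its centre, 12 above its underside; z up. At the start it lies on the black rubber mat (100 square, 3 thick, fixed). About 0.45 kg.
- plunger_block_floor (a point): Plunger's seat: tall fixed beech block, 66 square, 50 high, with one round hole of diameter 25, 42 deep, its mouth opened by an 8 mm chamfer. The point is the centre of the hole's floor, 8 above the table (42 below the block's top); z up. Seated, the plunger's knob stands 12 clear of the block's top.
- collar_block_top (a point): Collar's seat: low fixed beech block, 70 square, 16 high, with a dark upright peg of diameter 12 in its middle, 29 high, pointed in its top 9. The point is where the peg meets the block's top, 16 above the table; z up. Seated, the collar lies flat on the block round the peg.
- sleeve_block_floor (a point): Sleeve's seat: low fixed beech block, 80 square, 16 high, with a round recess of diameter 62, 6 deep, green floor, 3 mm chamfer at its edge. The point is the centre of the recess floor, 10 above the table; z up.
- base_block_floor (a point): Base's seat: low fixed beech block, 94 square, 16 high, with a round recess of diameter 76, 6 deep, blue floor, 3 mm chamfer at its edge. The point is the centre of the recess floor, 10 above the table; z up.
- dropper_center (a point): Bystander, leave alone: dropper bottle with blue body and black rubber teat, diameter 27, 98 tall, standing loose. The point is its centre, 49 up.
- cup_center (a point): Bystander, leave alone: white specimen cup with yellow lid, diameter 50, 63 tall, standing loose. The point is its centre, 31.5 up.
Not all that is in view belongs to the job. Leave any turquoise look-alike of the part that bears sleeve_center alone.

How it is judged:
By the outcome, as a careful person would: the job done as asked, in the order asked, and still so for the second after the job is handed in, with the robot touching nothing.
It also fails if it takes over 96 s, if anything falls off the work surface, if the arm or the gripper's body presses on something with over 40 N, if the wrist force passes 120 N, or if a joint passes its speed limit or range.

## Working session

There is one attempt and no reset: what is moved stays moved. The work goes in short steps, Python scripts to look and compute and a tool call to move; the robot and the scene stay as the last step left them, time stands still between calls to the robot, and variables do not carry over. Pictures are saved under pics/ and viewed, at most 14 in all, crops included, and the job is handed in when it is done.

Besides the shell and the picture viewer there is one more tool, called after "Request:" as name(argument=value, ...) on one line, values as JSON. move_arm: Moves the arm, as the interface text tells. Its arguments: {"type":"object","properties":{"targets":{"type":"array"},"gripper":{"type":"number"},"grip_force":{"type":"number"}},"required":["targets"]}

```bash
mkdir -p pics; cat > h.py <<'E'
import numpy as np, cv2
from workcell import manip
def snap(n,f=None):
    im=manip.snapshot(n)
    if f: cv2.imwrite('pics/'+f,im[:,:,::-1])
    return im
def ray(n,u,v,z,ci=None):
    c=ci or manip.camera_info(n); K=np.array(c["intrinsics"]);T=np.array(c["camera_from_world"])
    R=T[:3,:3];o=-R.T@T[:3,3];d=R.T@np.linalg.inv(K)@[u,v,1.]
    return o+d*(z-o[2])/d[2]
def proj(n,p):
    c=manip.camera_info(n); K=np.array(c["intrinsics"]);T=np.array(c["camera_from_world"])
    q=K@(T[:3,:3]@np.array(p,float)+T[:3,3]);return q[:2]/q[2]
E
python3 - <<'E'
from h import *
a=snap("scene","s0.png");b=snap("top","t0.png")
s=manip.read_state();print(s,manip.nose_length)
for n in("scene","top","wrist"):
    print(n,manip.camera_info(n))
E
```

```text
{'t': 0.1, 'qpos': array([ 1.18521694e+00,  1.16426437e-01,  1.44223037e+00,  1.49536805e-05,
        1.58400732e+00, -3.78027192e-02]), 'qvel': array([-0.00143015, -0.00120092, -0.00131386,  0.00059917,  0.00019096,
        0.00064231]), 'joint_efforts': array([ 2.23623763e-03, -7.33671212e+01, -6.33789253e+01,  8.44097553e-05,
        5.26412769e-03, -3.75684090e-05]), 'eef_pos': array([230.05421658, 634.58665193, 404.02389717]), 'tool_rot': array([-5.4349560e-01, -3.0939793e+00,  1.6404346e-03]), 'force': array([0.47740176, 0.24732973, 0.47818887]), 'torque': array([0.01650007, 0.03862153, 0.01698859]), 'finger_force': 0.0, 'width': 85.25150907079211} 173.4
scene {'intrinsics': array([[375.18641819,   0.        , 251.93178187],
       [  0.        , 375.18641819, 188.34986676],
       [  0.        ,   0.        ,   1.        ]]), 'camera_from_world': array([[-6.81192636e-01, -7.31839454e-01,  1.96877501e-02,
         3.26587091e+02],
       [-3.74501767e-01,  3.25225167e-01, -8.68318500e-01,
         2.50833724e+02],
       [ 6.29066785e-01, -5.98865265e-01, -4.95616157e-01,
     
[... 483 characters left out ...]
.79757693e-01,  5.11332651e-04, -9.83710786e-01,
         1.27904686e+03],
       [ 0.00000000e+00,  0.00000000e+00,  0.00000000e+00,
         1.00000000e+00]])}
wrist {'intrinsics': array([[267.34808825,   0.        , 251.30568504],
       [  0.        , 267.34808825, 185.23793886],
       [  0.        ,   0.        ,   1.        ]]), 'camera_from_world': array([[ 3.40502280e-01,  9.40243619e-01, -3.66783007e-04,
        -6.74688345e+02],
       [ 8.89893098e-01, -3.22142219e-01,  3.22977808e-01,
        -4.06711837e+01],
       [ 3.03559667e-01, -1.10301078e-01, -9.46406467e-01,
         3.80573792e+02],
       [ 0.00000000e+00,  0.00000000e+00,  0.00000000e+00,
         1.00000000e+00]])}
```

View pics/s0.png

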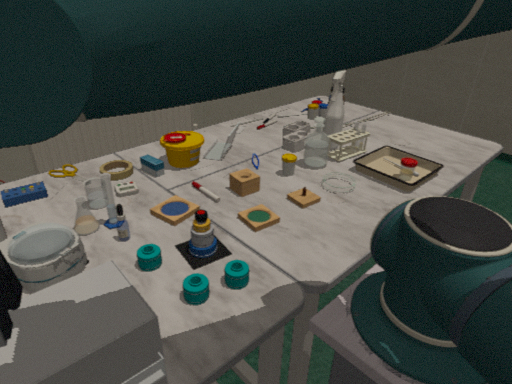

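View pics/t0.png

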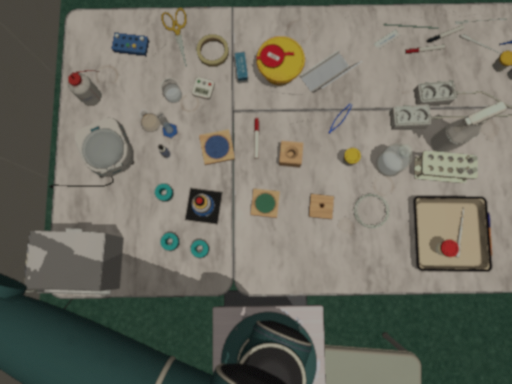

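The scene picture shows the die on its mat at about (203,235). The top picture shows the die at (204,205), the blue-floored block at (217,147), the green-floored block at (265,203), the peg block at (321,206), the tall block at (291,153), the cup at (352,157), the dropper at (163,150), and turquoise look-alikes at (164,192), (170,241) and (200,248).

Things that could be taken for the sleeve are the steel cylinder in the stack at scene (203,238) and the turquoise rings at scene (149,257), (196,289) and (237,274). I choose the stack on the black mat.

```bash
python3 - <<'E'
from h import *
s=cv2.imread('pics/s0.png');t=cv2.imread('pics/t0.png')
a=cv2.resize(s[195:285,150:260],None,fx=5,fy=5,interpolation=3)[:450]
b=cv2.resize(t[125:225,180:340],None,fx=4,fy=4,interpolation=3)
c=np.zeros((600,800,3),np.uint8);a=cv2.resize(a,(244,200))
c[:200,:244]=a;c[200:600,:640]=b
cv2.imwrite('pics/c0.png',c)
for n,u,v,z in [("die knob",204,199,107),("baseblk",217,147,13),("sleeveblk",265,203,13),("collarblk",321,206,16),("plunger",291,147,50),("cup",352,157,55),("drop",163,150,50)]:
    print(n,ray("top",u,v,z).round())
E
```

```text
die knob [451. 175. 107.]
baseblk [626. 148.  13.]
sleeveblk [451.   4.  13.]
collarblk [ 439. -163.   16.]
plunger [613. -75.  50.]
cup [ 578. -254.   55.]
drop [609. 305.  50.]
```

View pics/c0.png

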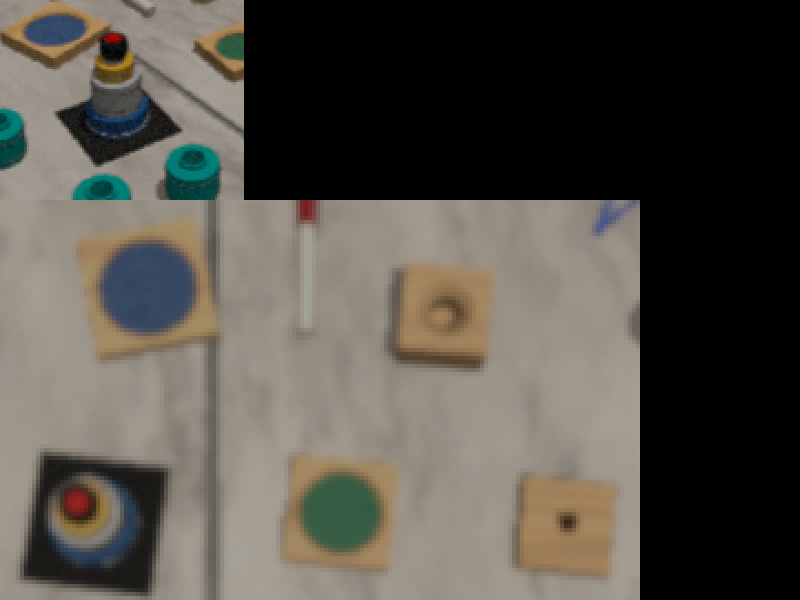

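The crop confirms the choice. The knob with its red dot, the gold collar, the grey steel sleeve and the blue base stand on the black mat; the turquoise rings lie apart from it. Next I'll get precise positions.

```bash
cat >> h.py <<'E'
def blob(im,m,near,r=40):
    m=m.astype(np.uint8);n,l,st,c=cv2.connectedComponentsWithStats(m)
    k=[i for i in range(1,n) if st[i,4]>=4 and np.hypot(*(c[i]-near))<r]
    i=max(k,key=lambda i:st[i,4]);return c[i],st[i]
def masks(im):
    h=cv2.cvtColor(im,cv2.COLOR_RGB2HSV).astype(int);H,S,V=h[...,0],h[...,1],h[...,2]
    return dict(red=((H<8)|(H>172))&(S>130)&(V>60),blue=(H>100)&(H<125)&(S>80)&(V>40),green=(H>60)&(H<88)&(S>70)&(V>30),dark=V<65,wood=(H>8)&(H<22)&(S>70)&(V>100),
      gold=(H>15)&(H<30)&(S>100)&(V>90))
def tool():
    from scipy.spatial.transform import Rotation as Ro
    s=manip.read_state();return s['eef_pos'],Ro.from_rotvec(s['tool_rot']).as_matrix(),s
E
python3 - <<'E'
from h import *
t=cv2.imread('pics/t0.png')[:,:,::-1].copy();m=masks(t)
for n,k,near,z,r in [("dot","red",(200,200),107,10),("base","blue",(217,147),10,12),("slv","green",(265,203),10,12),("peg","dark",(321,205),40,7),("hole-wood","wood",(291,153),50,14),("cwood","wood",(321,206),16,14)]:
    try:
        c,st=blob(t,m[k],near,r);print(n,c,st,ray("top",*c,z).round(1))
    except Exception as e: print(n,e)
p,R,s=tool();print(p,R.round(3))
for u,v in[(120,240),(122,290),(25,290),(30,230)]:print(ray("top",u,v,0).round(),ray("top",u,v,150).round())
E
```

```text
dot [198.88372093 200.11627907] [196 197   7   7  43] [447.9 189.4 107. ]
base [216.43874644 146.55840456] [206 137  22  20 351] [628.6 150.3  10. ]
slv [264.70416667 202.87083333] [256 195  18  17 240] [451.9   4.9  10. ]
peg max() iterable argument is empty
hole-wood [290.61290323 152.35282258] [279 141  24  24 496] [596.5 -73.9  50. ]
cwood [320.78148148 206.02592593] [309 194  25  25 540] [ 439.2 -162.    16. ]
[230.05421658 634.58665193 404.02389717] [[-0.94   0.341 -0.   ]
 [ 0.341  0.94  -0.001]
 [ 0.    -0.001 -1.   ]]
[348. 438.   0.] [337. 391. 150.]
[202. 426.   0.] [208. 381. 150.]
[206. 710.   0.] [211. 633. 150.]
[381. 709.   0.] [367. 632. 150.]
```

Request:
move_arm(targets=[[[0, 0, -20, 0, 0, -0.116], [0, 0, -20, 0, 0, -0.116], [0, 0, -20, 0, 0, -0.116], [-44, 0, 0, 0, 0, 0], [-44, 0, 0, 0, 0, 0], [-44, 0, 0, 0, 0, 0], [-44, 0, 0, 0, 0, 0], [-44, 0, 0, 0, 0, 0], [0, -40, 0, 0, 0, 0], [0, -40, 0, 0, 0, 0]]], gripper=0)

```text
t: 1.1
eef_pos: [452.0, 554.6, 461.0]
tool_rot: [-0.001, -3.138, 0.006]
force: [0.3, -0.4, 0.8]
width: 85.6
finger_force: 0.0
```

Request:
move_arm(targets=[[[0, -40, 0, 0, 0, 0], [0, -40, 0, 0, 0, 0], [0, -40, 0, 0, 0, 0], [0, -40, 0, 0, 0, 0], [0, -40, 0, 0, 0, 0], [0, -40, 10, 0, 0, 0], [0, -40, 25, 0, 0, 0], [0, -40, 25, 0, 0, 0], [0, -40, 25, 0, 0, 0], [0, 0, 0, 0, 0, 0]]])

```text
t: 2.1
eef_pos: [449.7, 191.3, 376.2]
tool_rot: [-0.005, -3.138, 0.004]
force: [0.1, 0.0, -0.7]
width: 85.6
finger_force: 0.0
```

```bash
python3 - <<'E'
from h import *
p,R,s=tool();print(p,R.round(3),s['qpos'].round(2),s['width'])
c=manip.camera_info("wrist");T=np.array(c["camera_from_world"]);o=-T[:3,:3].T@T[:3,3];print("cam off tool",R.T@(o-p),"axis",R.T@T[2,:3])
snap("wrist","w1.png")
print(proj("wrist",[448,189,107]))
E
```

```text
[449.65454587 191.32752075 376.21177705] [[-1.     0.003 -0.004]
 [ 0.003  1.    -0.002]
 [ 0.004 -0.002 -1.   ]] [ 0.35 -0.29  1.87 -0.    1.57 -1.22] 85.62415671684592
cam off tool [84.653811    0.18620933 30.97276819] axis [-0.32329416  0.00109376  0.94629789]
[246.92240968 186.39262109]
```

View pics/w1.png

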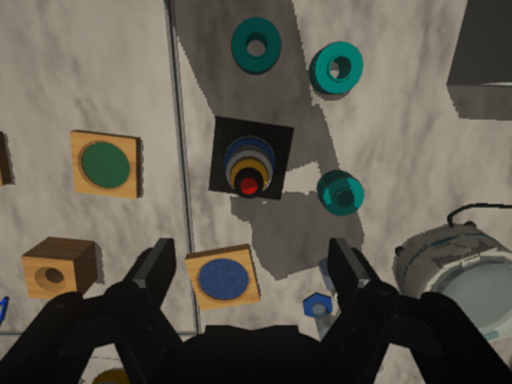

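The wrist view shows the knob's dot at about (249,186), the die on its mat, the green floor at (105,165), the blue floor at (223,280), and the tall block's hole at (52,276).

```bash
python3 - <<'E'
from h import *
t=cv2.imread('pics/w1.png')[:,:,::-1].copy();m=masks(t)
for n,k,near,z,r in [("dot","red",(249,186),107,10),("base","blue",(223,280),10,15),("slv","green",(105,165),10,15),("dieblue","blue",(249,150),27,25),("gold","gold",(249,178),83,20)]:
    c,st=blob(t,m[k],near,r);print(n,c,st,ray("wrist",*c,z).round(1))
# hole mouth: dark/shade within tall block top
cv2.imwrite('pics/c1.png',np.hstack([cv2.resize(t[225:310,10:110],(600,510),interpolation=3)])[:,:,::-1])
E
```

```text
dot [248.5        185.99090909] [241 178  17  17 220] [447.6 190.5 107. ]
base [223.15016611 278.56478405] [ 199  259   49   40 1505] [628.7 150.2  10. ]
slv [105.49967427 164.56807818] [  83  143   46   44 1535] [451.    3.9  10. ]
dieblue [249.13196481 149.2111437 ] [224 139  51  31 341] [428.  190.6  27. ]
gold [249.46792453 169.73962264] [231 161  37  29 265] [438.2 191.3  83. ]
```

View pics/c1.png

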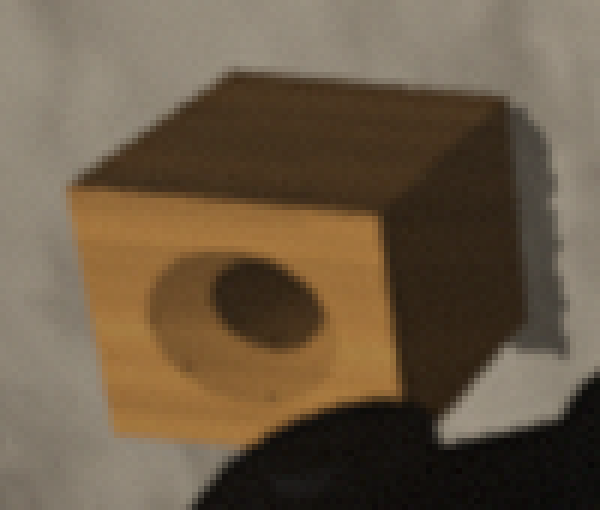

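Request:
move_arm(targets=[[[1, -1, 40, 0, 0, 0], [0, 0, 40, 0, 0, 0], [0, 0, 26, 0, 0, 0], [0, 0, 10, 0, 0, 0], [0, 0, 0, 0, 0, 0]]])

```text
t: 2.65
eef_pos: [449.2, 194.2, 263.4]
tool_rot: [0.001, -3.14, 0.001]
force: [1.0, -0.2, 0.1]
width: 84.7
finger_force: 0.0
```

Request:
move_arm(targets=[[[0, 0, 0, 0, 0, 0], [0, 0, 0, 0, 0, 0], [0, 0, 0, 0, 0, 0], [0, 0, 0, 0, 0, 0], [0, 0, 0, 0, 0, 0], [0, 0, 0, 0, 0, 0], [0, 0, 0, 0, 0, 0], [0, 0, 0, 0, 0, 0]]], gripper=1, grip_force=30)

```text
t: 3.45
eef_pos: [449.4, 193.5, 264.5]
tool_rot: [-0.0, 3.14, -0.0]
force: [-0.5, -2.8, 5.4]
width: 26.7
finger_force: 29.2
```

```bash
python3 - <<'E'
from h import *
p,R,s=tool();print(p,R[:,2].round(4),(p+155*R[:,2]).round(1),s['force'],s['width'],s['finger_force'])
im=snap("wrist","w2.png");b=snap("scene")
c=np.zeros((384,800,3),np.uint8);c[:,:512]=im;c[:280,520:800]=cv2.resize(b[180:270,155:245],(280,280),interpolation=3)
cv2.imwrite('pics/c2.png',c[:,:,::-1])
E
```

```text
[449.36165743 193.54886389 264.48652366] [ 1.1e-03 -1.0e-04 -1.0e+00] [449.5 193.5 109.5] [-0.51932995 -2.76758267  5.44684597] 26.746665943138122 29.190231817192398
```

View pics/c2.png

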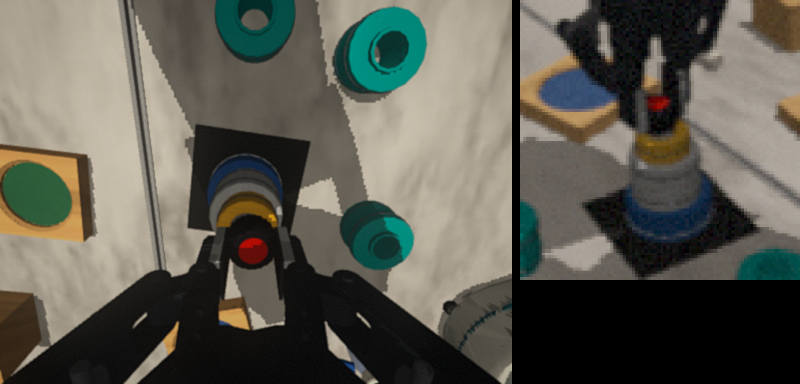

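The knob is held at a width of 26.7, with the dot at about (253,250). The force in y is −2.8 N, so the grip is slightly off axis. I'll compare the dot's position with the earlier measurement.

```bash
python3 - <<'E'
from h import *
t=cv2.imread('pics/w2.png')[:,:,::-1].copy();m=masks(t)
c,st=blob(t,m["red"],(253,250),15);print(c,st,ray("wrist",*c,107).round(1))
s=manip.read_state();print(s['eef_pos'],s['force'],s['torque'])
b=snap("top");c,st=blob(b,masks(b)["red"],(200,200),12);print(c,ray("top",*c,107).round(1))
# hole from w1
ci=None
E
```

```text
[252.57704918 250.28196721] [239 238  29  26 610] [445.6 194.6 107. ]
[449.36383701 193.53587036 264.49699188] [-0.43592935 -3.43293889  5.24886402] [-0.52384691  0.04488168  0.0134223 ]Traceback (most recent call last):
  File "<stdin>", line 5, in <module>
  File "h.py", line 17, in blob
    i=max(k,key=lambda i:st[i,4]);return c[i],st[i]
ValueError: max() iterable argument is empty
```

Request:
move_arm(targets=[[[0, -1.5, 0, 0, 0, 0], [0, 0, 0, 0, 0, 0], [0, 0, 0, 0, 0, 0]]])

```text
t: 3.9
eef_pos: [449.3, 192.3, 264.5]
tool_rot: [-0.0, 3.14, 0.002]
force: [-0.0, 2.5, 5.8]
width: 26.5
finger_force: 29.6
```

Request:
move_arm(targets=[[[0, 0.6, -3, 0, 0, 0], [0, 0, -15, 0, 0, 0], [0, 0, -20, 0, 0, 0], [0, 0, -20, 0, 0, 0], [0, 0, -20, 0, 0, 0], [0, 0, -20, 0, 0, 0], [-20, -20, -12, 0, 0, 0], [-37, -35, 0, 0, 0, 0], [-37, -35, 0, 0, 0, 0], [-37, -30, 0, 0, 0, 0]]])

```text
t: 4.9
eef_pos: [579.8, 72.3, 375.1]
tool_rot: [-0.0, 3.141, -0.0]
force: [-0.3, 0.6, -0.5]
width: 26.6
finger_force: 30.2
```

Request:
move_arm(targets=[[[-16, -10, 0, 0, 0, 0], [0, 0, 0, 0, 0, 0], [0, 0, 0, 0, 0, 0], [0, 0, 0, 0, 0, 0]]])

```text
t: 5.3
eef_pos: [594.3, 64.6, 374.3]
tool_rot: [-0.001, 3.141, 0.0]
force: [0.0, -0.1, -0.8]
width: 26.4
finger_force: 30.2
```

```bash
python3 - <<'E'
from h import *
import json
p,R,s=tool();print(p,s['force'],s['width'],R[:,2].round(4))
c=manip.camera_info("wrist");im=snap("wrist","w3.png");print(tool()[0])
json.dump({k:np.array(v).tolist() for k,v in c.items()},open('w3.json','w'))
print(proj("wrist",[596,-74,50]))
b=snap("scene")
o=np.zeros((600,800,3),np.uint8);o[:384,:512]=im;o[384:600,:288]=cv2.resize(b[175:265,155:275],(288,216),interpolation=3)
u,v=proj("wrist",[596,-74,50]).astype(int);cr=im[max(0,v-35):v+35,max(0,u-35):u+35];o[300:580,520:800]=cv2.resize(cr,(280,280),interpolation=3)
print(max(0,u-35),max(0,v-35),cr.shape)
cv2.imwrite('pics/c3.png',o[:,:,::-1])
E
```

```text
[594.26504007  64.58537045 374.26461811] [ 0.03941418 -0.06735138 -0.77462009] 26.37279591240228 [ 2.e-04  1.e-04 -1.e+00]
[594.18795131  64.67473372 374.28493607]
[129.36679369 173.61620886]
94 138 (70, 70, 3)
```

View pics/c3.png

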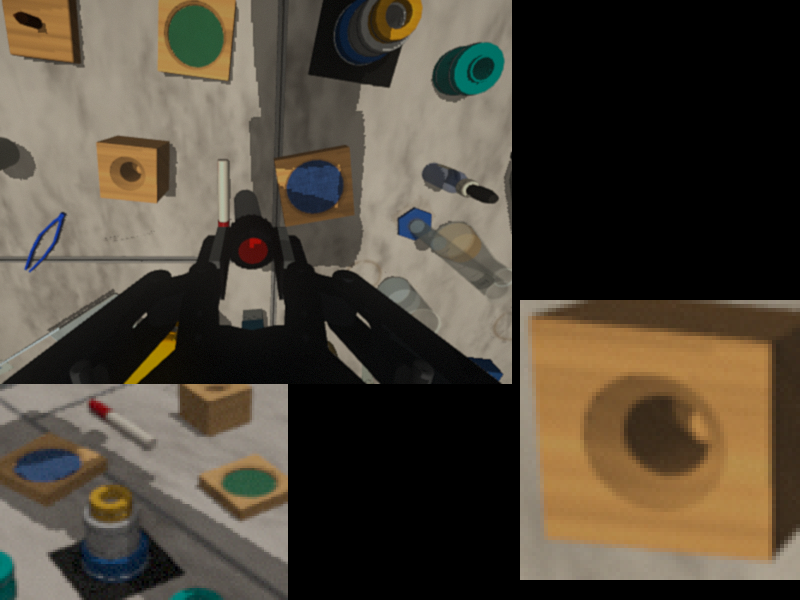

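The plunger is out and held upright (dot at (253,250)), and the rest of the stack has stayed put. The tall block's mouth is at (127.4,173.8), the collar at (397,17), the peg near (30,20), the green floor at (195,35) and the blue floor at (315,187).

```bash
python3 - <<'E'
from h import *
import json
ci=json.load(open('w3.json'))
t=cv2.imread('pics/w3.png')[:,:,::-1].copy();m=masks(t)
print("hole",ray("w",127.4,173.8,50,ci))
for n,k,near,z,r in [("base","blue",(315,187),10,15),("slv","green",(195,35),10,15)]:
    mm=cv2.morphologyEx(m[k].astype(np.uint8),cv2.MORPH_CLOSE,np.ones((5,5)))
    c,st=blob(t,mm,near,r);print(n,c,st,ray("w",*c,z,ci).round(1))
c,st=blob(t,m["red"],(253,250),15);p=ray("w",*c,374-264.5+107,ci);print("dot held",p)
E
```

```text
hole [596.17291243 -76.37895033  50.        ]
base [314.50493274 186.23721973] [ 287  161   56   52 2230] [624.9 148.6  10. ]
slv [195.39817025  35.75338107] [ 169    6   54   60 2514] [448.9   3.2  10. ]
dot held [590.5387821   65.63503988 216.5       ]
```

Request:
move_arm(targets=[[[-5, -36, 0, 0, 0, 0], [0, -40, 0, 0, 0, 0], [0, -40, 0, 0, 0, 0], [0, -25.5, 10, 0, 0, 0], [0, 0, 30, 0, 0, 0], [0, 0, 30, 0, 0, 0], [0, 0, 15, 0, 0, 0], [0, 0, 0, 0, 0, 0], [0, 0, 0, 0, 0, 0]]])

```text
t: 6.3
eef_pos: [600.0, -77.1, 290.0]
tool_rot: [-0.001, 3.141, -0.0]
force: [0.6, -0.1, -0.2]
width: 26.5
finger_force: 30.2
```

```bash
python3 - <<'E'
from h import *
p,R,s=tool();print(p,s['force'],R[:,2].round(4))
b=snap("top");c,st=blob(b,masks(b)["red"],(291,140),16);zt=p[2]-264.5+107;print(c,zt,ray("top",*c,zt).round(1))
t=cv2.imread('pics/t0.png')[:,:,::-1]
ci=manip.camera_info("wrist");w=snap("wrist","w4.png");s=snap("scene")
c,st=blob(w,masks(w)["red"],(253,250),15);print("dot",ray("w",*c,zt,ci))
o=np.zeros((600,800,3),np.uint8);o[:384,:512]=w;o[:280,520:800]=cv2.resize(s[145:215,210:280],(280,280),interpolation=3)
o[300:580,520:800]=cv2.resize(t[120:190,256:326],(280,280),interpolation=3)
cv2.imwrite('pics/c4.png',o[:,:,::-1])
E
```

```text
[600.0357703  -77.07491636 290.01758417] [ 0.57076544 -0.08716408 -0.16865731] [ 1.e-03 -2.e-04 -1.e+00]
[292.6875 145.375 ] 132.51758417389914 [594.7 -74.1 132.5]
dot [596.98788719 -76.13436461 132.51758417]
```

View pics/c4.png

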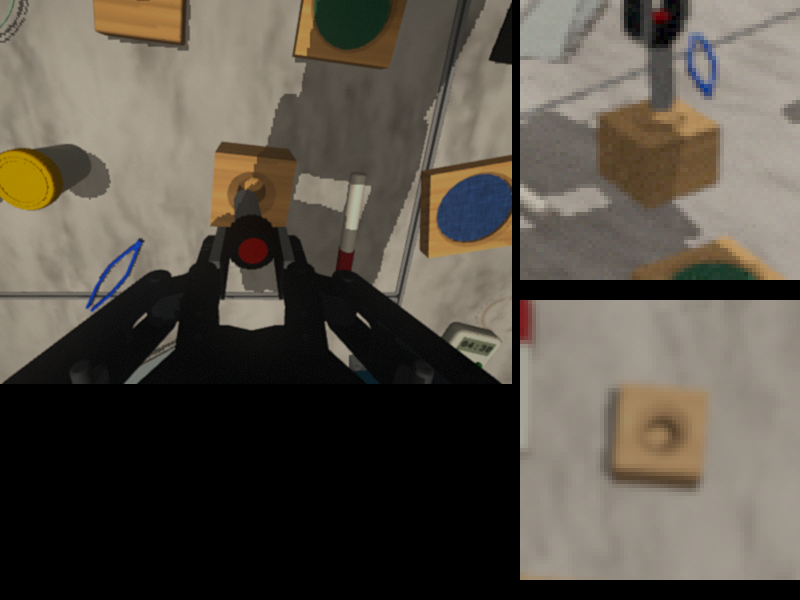

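The plunger hangs just above the tall block, with the rod's foot near wrist pixel (250,199) and the mouth circle near (252,193). In the top crop the mouth is at about (291.5,153.3).

```bash
python3 - <<'E'
from h import *
w=cv2.imread('pics/w4.png')
cv2.imwrite('pics/c5.png',cv2.resize(w[160:240,210:300],(720,600)[::1] if 0 else (675,600),interpolation=3))
print(ray("top",291.5,153.3,50).round(1), proj("wrist",[596,-76,50]), proj("wrist",[596.2,-76.1,58.5]))
E
```

```text
[593.5 -76.4  50. ] [252.39751689 194.74213025] [252.32079231 198.74809421]
```

View pics/c5.png

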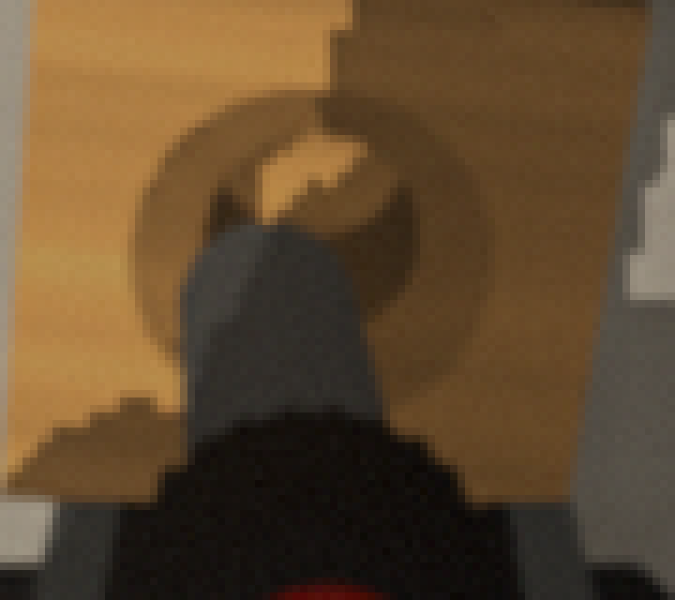

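```bash
python3 - <<'E'
from h import *
f=ray("wrist",246.3,201.2,58.5);m=ray("wrist",251.6,194.4,50)
t=cv2.imread('pics/w4.png')[:,:,::-1].copy();c,_=blob(t,masks(t)["red"],(253,250),15);d=ray("wrist",*c,132.5)
print(f,m,d,"tilt",np.degrees((d-f)[:2]/74))
E
```

```text
[598.34330898 -80.97810755  58.5       ] [595.69354891 -76.66887552  50.        ] [596.97601469 -76.26774264 132.5       ] tilt [-1.05865125  3.64708148]
```

Request:
move_arm(targets=[[[1.3, -5, 0, -0.0315, 0, 0], [1.3, -5, 0, -0.0315, 0, 0], [0, 0, 0, 0, 0, 0], [0, -0.8, 12, 0, 0, 0], [0, -0.8, 12, 0, 0, 0], [0, 0, 0, 0, 0, 0]]])

```text
t: 7.05
eef_pos: [596.8, -87.2, 261.9]
tool_rot: [0.001, -3.137, -0.099]
force: [1.3, -0.1, -1.7]
width: 26.7
finger_force: 30.2
```

Request:
move_arm(targets=[[[0, -0.7, 11, 0, 0, 0], [0, -0.5, 7, 0, 0, 0], [0, 0, 0, 0, 0, 0], [0, 0, 0, 0, 0, 0]]])

```text
t: 7.45
eef_pos: [597.3, -87.6, 246.4]
tool_rot: [0.0, -3.14, -0.099]
force: [-0.2, -1.0, -0.3]
width: 26.5
finger_force: 30.2
```

Request:
move_arm(targets=[[[0, -0.2, 3, 0, 0, 0], [0, -0.1, 2, 0, 0, 0], [0, 0, 0, 0, 0, 0], [0, 0, 0, 0, 0, 0]]])

```text
t: 7.85
eef_pos: [597.3, -87.6, 241.5]
tool_rot: [-0.0, 3.14, 0.099]
force: [0.6, 0.2, -1.2]
width: 26.3
finger_force: 30.2
```

Request:
move_arm(targets=[[[0, -0.1, 1.5, 0, 0, 0], [0, 0, 0, 0, 0, 0], [0, 0, 0, 0, 0, 0]]])

```text
t: 8.15
eef_pos: [597.2, -87.6, 239.9]
tool_rot: [0.0, -3.14, -0.099]
force: [-0.4, -0.5, -0.4]
width: 26.7
finger_force: 30.2
```

Request:
move_arm(targets=[[[0, 0, 1, 0, 0, 0], [0, 0, 0, 0, 0, 0], [0, 0, 0, 0, 0, 0]]])

```text
t: 8.45
eef_pos: [597.3, -87.5, 239.1]
tool_rot: [-0.0, 3.14, 0.099]
force: [-0.2, 0.3, 0.8]
width: 26.4
finger_force: 30.4
```

Request:
move_arm(targets=[[[0, 0, 1, 0, 0, 0], [0, 0, 0, 0, 0, 0], [0, 0, 0, 0, 0, 0]]])

```text
t: 8.75
eef_pos: [597.5, -87.5, 239.0]
tool_rot: [-0.0, 3.138, 0.098]
force: [-0.3, -0.4, 7.5]
width: 26.4
finger_force: 31.0
```

Request:
move_arm(targets=[[[0, 0, -1, 0, 0, 0], [0, 0, 0, 0, 0, 0], [0, 0, 0, 0, 0, 0], [0, 0, 0, 0, 0, 0], [0, 0, -10, 0, 0, 0], [0, 0, -20, 0, 0, 0], [0, 0, -30, 0, 0, 0], [0, 0, -15, 0.0315, 0, 0], [0, 0, 0, 0.0315, 0, 0], [0, 0, 0, 0, 0, 0]]], gripper=0)

```text
t: 9.75
eef_pos: [597.3, -92.2, 315.0]
tool_rot: [-0.001, 3.14, -0.001]
force: [0.2, -0.3, 0.6]
width: 85.2
finger_force: 0.0
```

Request:
move_arm(targets=[[[0, 20, 0, 0, 0, 0], [21, 40, 0, 0, 0, 0], [21, 40, 0, 0, 0, 0], [21, 40, 0, 0, 0, 0], [21, 40, 0, 0, 0, 0], [21, 40, 0, 0, 0, 0], [23, 20, 0, 0, 0, 0], [0, 0, 0, 0, 0, 0], [0, 0, 0, 0, 0, 0]]])

```text
t: 10.65
eef_pos: [468.9, 148.0, 313.9]
tool_rot: [0.002, -3.141, -0.001]
force: [-0.2, 0.7, -0.5]
width: 85.5
finger_force: 0.0
```

```bash
python3 - <<'E'
from h import *
p,R,s=tool();print(p,s['force'],R[:,2].round(4),R[:,0].round(3))
ci=manip.camera_info("wrist");w=snap("wrist","w6.png");b=snap("scene");t=snap("top")
o=np.zeros((600,800,3),np.uint8);o[:384,:512]=w;o[:280,520:800]=cv2.resize(b[145:215,210:280],(280,280),interpolation=3)
o[300:580,520:800]=cv2.resize(t[120:190,256:326],(280,280),interpolation=3)
cv2.imwrite('pics/c6.png',o[:,:,::-1])
u,v=proj("wrist",[447,192,83]);print(u,v)
m=cv2.morphologyEx(masks(w)["gold"].astype(np.uint8),cv2.MORPH_OPEN,np.ones((2,2)))
c,st=blob(w,m,(u,v),30);print(c,st)
E
```

```text
[468.93236247 148.04948152 313.92775768] [-0.18595737  0.65801706 -0.4868165 ] [-1.e-04  6.e-04 -1.e+00] [-1.    -0.002  0.   ]
308.0610496253551 177.67922595734765
[304.74489796 177.38180272] [ 281  154   49   47 1176]
```

View pics/c6.png

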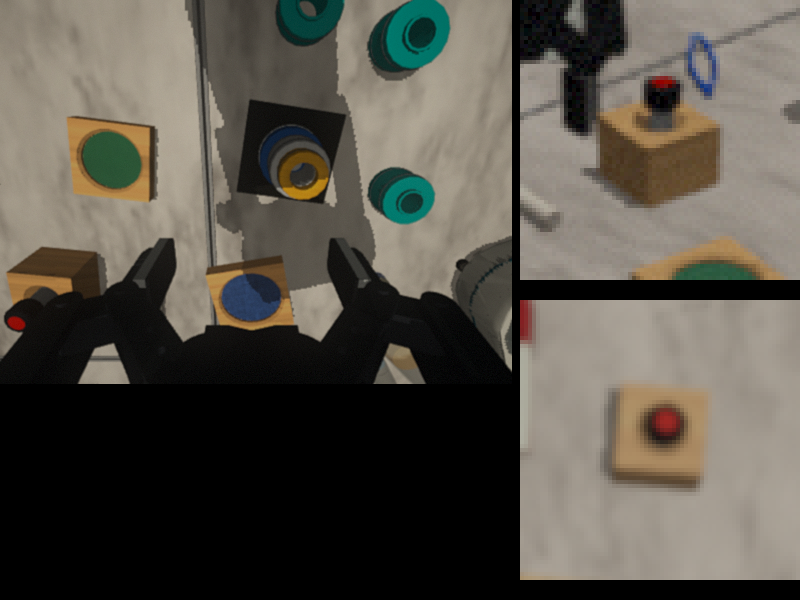

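The plunger stands upright in the tall block with its knob slightly clear of the top. The collar's bore is at wrist pixel (304,174).

```bash
python3 - <<'E'
from h import *
print(ray("wrist",304,174,83))
w=cv2.imread('pics/w6.png');print(tool()[0])
g=cv2.cvtColor(w,cv2.COLOR_BGR2HSV)[160:190,292:318]
m=(g[...,1]<110).astype(np.uint8)
c,st=blob(None,m,(12,14),8);print(c+[292,160],st, ray("wrist",*(c+[292,160]),83))
E
```

```text
[443.9993939 188.6326297  83.       ]
[469.7164135  147.12095105 313.74270269]
[302.81879195 174.41610738] [  0   3  24  24 447] [444.33641484 187.73356746  83.        ]
```

Request:
move_arm(targets=[[[12, 21, 0, 0, 0, 0], [12, 21, 0, 0, 0, 0], [0, 0, 30, 0, 0, 0], [0, 0, 30, 0, 0, 0], [0, 0, 10, 0, 0, 0], [0, 0, 0, 0, 0, 0], [0, 0, 0, 0, 0, 0], [0, 0, 0, 0, 0, 0]]])

```text
t: 11.6
eef_pos: [445.8, 189.6, 245.3]
tool_rot: [0.0, 3.14, 0.001]
force: [-0.3, 0.3, -0.3]
width: 85.5
finger_force: 0.0
```

Request:
move_arm(targets=[[[0, 0, 0, 0, 0, 0], [0, 0, 0, 0, 0, 0], [0, 0, 0, 0, 0, 0], [0, 0, 0, 0, 0, 0], [0, 0, 0, 0, 0, 0], [0, 0, 0, 0, 0, 0], [0, 0, 0, 0, 0, 0]]], gripper=1, grip_force=25)

```text
t: 12.3
eef_pos: [445.3, 189.8, 244.3]
tool_rot: [-0.0, 3.141, 0.0]
force: [-0.9, -0.4, 5.7]
width: 38.6
finger_force: 24.9
```

```bash
python3 - <<'E'
from h import *
p,R,s=tool();print(p,s['force'],s['torque'],R[:,2].round(4),s['width'])
w=snap("wrist","w7.png");b=snap("scene")
o=np.zeros((600,800,3),np.uint8);o[:384,:512]=w;o[:280,520:800]=cv2.resize(b[190:260,165:235],(280,280),interpolation=3)
cv2.imwrite('pics/c7.png',o[:,:,::-1])
E
```

```text
[445.30208867 189.77709557 244.34396466] [-0.88700556 -0.44435226  5.69035968] [-0.06817014  0.25852389  0.04608786] [ 6.e-04  2.e-04 -1.e+00] 38.600468618760374
```

View pics/c7.png

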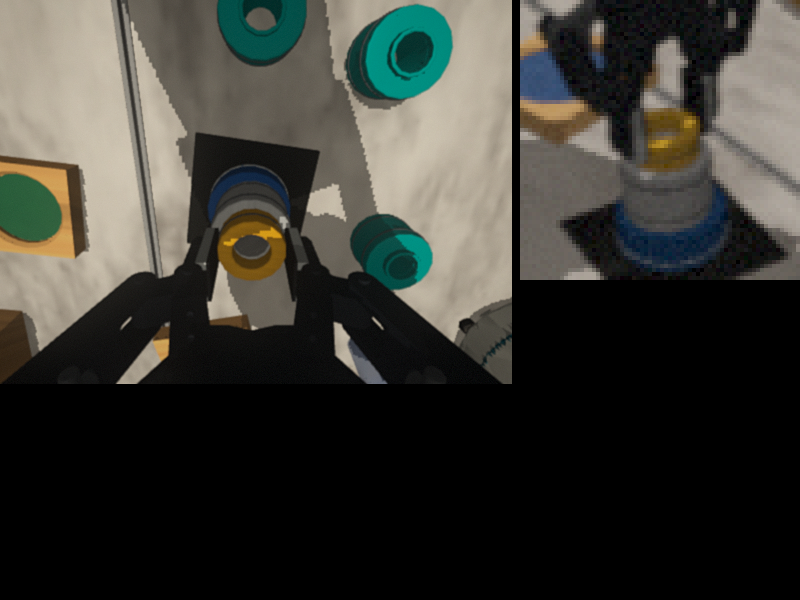

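The collar is gripped and centred, with its bore at (252,246) and no lateral force. The sleeve is still on the base.

Request:
move_arm(targets=[[[0, 0, -5, 0, 0, 0], [0, 0, -20, 0, 0, 0], [0, 0, -30, 0, 0, 0], [0, -20, -30, 0, 0, 0], [0, -40, -20, 0, 0, 0], [0, -45, 0, 0, 0, 0], [0, -45, 0, 0, 0, 0], [0, -45, 0, 0, 0, 0], [0, -40, 0, 0, 0, 0], [0, -15, 0, 0, 0, 0]]])

```text
t: 13.4
eef_pos: [444.8, -63.0, 349.0]
tool_rot: [0.004, 3.141, -0.001]
force: [0.3, 1.3, -0.8]
width: 38.6
finger_force: 25.4
```

Request:
move_arm(targets=[[[0, 0, 0, 0, 0, 0], [0, 0, 0, 0, 0, 0], [0, 0, 0, 0, 0, 0], [0, 0, 0, 0, 0, 0]]])

```text
t: 13.8
eef_pos: [445.3, -59.4, 348.8]
tool_rot: [-0.003, 3.142, 0.0]
force: [-1.1, -0.1, -0.7]
width: 38.6
finger_force: 25.4
```

```bash
python3 - <<'E'
from h import *
import json
p,R,s=tool();print(p,s['force'],R[:,2].round(4),s['width'])
c=manip.camera_info("wrist");w=snap("wrist","w8.png");b=snap("scene")
json.dump({k:np.array(v).tolist() for k,v in c.items()},open('w8.json','w'))
u,v=proj("wrist",[439,-162,30]);print(u,v)
u=int(u);v=int(v)
o=np.zeros((600,800,3),np.uint8);o[:384,:512]=w;o[:280,520:800]=cv2.resize(b[190:260,165:235],(280,280),interpolation=3)
x0=max(0,u-35);y0=max(0,v-35);o[300:580,520:800]=cv2.resize(w[y0:y0+70,x0:x0+70],(280,280),interpolation=3);print(x0,y0)
o[384:594,0:280]=cv2.resize(w[210:290,200:307],(280,210),interpolation=3)
cv2.imwrite('pics/c8.png',o[:,:,::-1])
m=masks(w);mm=cv2.morphologyEx(m["green"].astype(np.uint8),cv2.MORPH_CLOSE,np.ones((5,5)))
g,st=blob(w,mm,proj("wrist",[451,4,10]),20);print("slv",g,st,ray("wrist",*g,10,c))
E
```

```text
[445.31254206 -59.42213196 348.8224881 ] [-1.12028976 -0.0750814  -0.66660539] [ 0.e+00  1.e-04 -1.e+00] 38.61834216200933
158.8213405008312 168.11944857468154
123 133
slv [303.47694038 172.42350956] [ 279  150   49   47 1778] [449.50896088   3.65380493  10.        ]
```

View pics/c8.png

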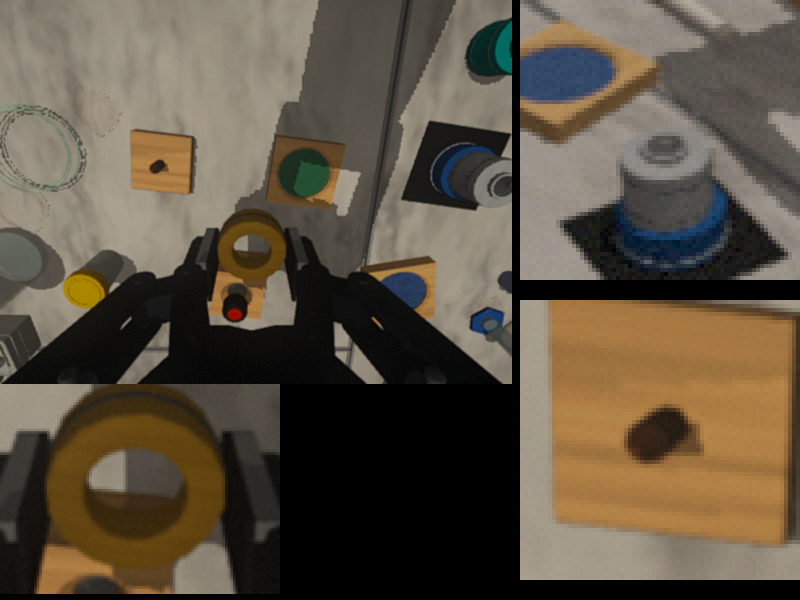

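The collar is held level, with its top disc centred at (251.6,247.8). The peg's foot and the block's centre are at (161.5,163.3), and the peg's tip is near (154.3,170). The sleeve still stands on the base.

```bash
python3 - <<'E'
from h import *
import json
ci=json.load(open('w8.json'))
print(ray("w",161.5,163.3,16,ci),ray("w",154.3,170,43,ci),"collar",ray("w",251.6,247.8,187.5,ci))
E
```

```text
[ 437.0417299  -163.04122669   16.        ] [ 437.55860555 -162.21476453   43.        ] collar [442.20435085 -58.87649701 187.5       ]
```

Request:
move_arm(targets=[[[4.5, -30, 0, 0, 0, 0], [0, -40, 0, 0, 0, 0], [0, -33.7, 10, 0, 0, 0], [0, 0, 35, 0, 0, 0], [0, 0, 40, 0, 0, 0], [0, 0, 25, 0, 0, 0], [0, 0, 8, 0, 0, 0], [0, 0, 0, 0, 0, 0], [0, 0, 0, 0, 0, 0]]])

```text
t: 14.8
eef_pos: [441.3, -163.9, 232.3]
tool_rot: [-0.001, 3.14, -0.001]
force: [0.1, 0.5, -0.9]
width: 38.7
finger_force: 25.5
```

```bash
python3 - <<'E'
from h import *
p,R,s=tool();print(p,s['force'],R[:,2].round(4),s['width'])
w=snap("wrist","w9.png");b=snap("scene")
o=np.zeros((600,800,3),np.uint8);o[:300,:400]=cv2.resize(w[185:305,170:330],(400,300),interpolation=3)
u,v=proj("scene",[439,-162,40]).astype(int)
o[300:600,:400]=cv2.resize(b[v-38:v+37,u-50:u+50],(400,300),interpolation=3)
cv2.imwrite('pics/c9.png',o[:,:400,::-1])
E
```

```text
[ 441.26442943 -163.93491533  232.31478787] [ 0.08336951  0.52474676 -0.87356112] [ 1.5e-03 -6.0e-04 -1.0e+00] 38.74454062865567
```

View pics/c9.png

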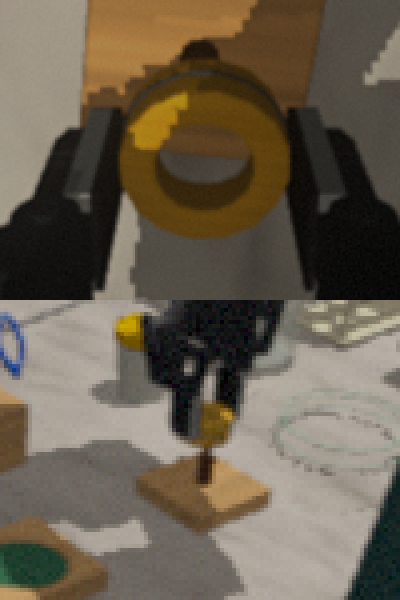

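The collar hangs over the peg, lined up in both views (peg at (200,48) and collar at (205,150) in the wrist crop).

Request:
move_arm(targets=[[[0, 0, 6, 0, 0, 0], [0, 0, 8, 0, 0, 0], [0, 0, 8, 0, 0, 0], [0, 0, 0, 0, 0, 0]]])

```text
t: 15.3
eef_pos: [440.4, -163.8, 207.3]
tool_rot: [0.0, -3.14, -0.001]
force: [-0.4, 0.2, -0.8]
width: 38.5
finger_force: 25.5
```

Request:
move_arm(targets=[[[0, 0, 6, 0, 0, 0], [0, 0, 4, 0, 0, 0], [0, 0, 2, 0, 0, 0], [0, 0, 0, 0, 0, 0], [0, 0, 0, 0, 0, 0]]])

```text
t: 15.8
eef_pos: [440.8, -164.0, 196.9]
tool_rot: [-0.0, 3.142, -0.0]
force: [0.0, -0.0, -0.2]
width: 38.8
finger_force: 25.5
```

Request:
move_arm(targets=[[[0, 0, 1, 0, 0, 0], [0, 0, 0, 0, 0, 0], [0, 0, 0, 0, 0, 0]]])

```text
t: 16.1
eef_pos: [440.8, -164.0, 195.9]
tool_rot: [-0.0, 3.141, -0.0]
force: [0.2, 0.5, -0.1]
width: 39.0
finger_force: 25.5
```

Request:
move_arm(targets=[[[0, 0, 1, 0, 0, 0], [0, 0, 0, 0, 0, 0], [0, 0, 0, 0, 0, 0]]])

```text
t: 16.4
eef_pos: [440.9, -164.0, 195.3]
tool_rot: [-0.0, 3.141, -0.0]
force: [-3.7, 0.7, 7.5]
width: 39.0
finger_force: 26.0
```

Request:
move_arm(targets=[[[0, 0, -1, 0, 0, 0], [0, 0, 0, 0, 0, 0], [0, 0, 0, 0, 0, 0], [0, 0, 0, 0, 0, 0], [0, 0, -10, 0, 0, 0], [0, 0, -30, 0, 0, 0], [0, 0, -35, 0, 0, 0], [0, 10, -15, 0, 0, 0], [0, 35, 0, 0, 0, 0], [0, 40, 0, 0, 0, 0]]], gripper=0)

```text
t: 17.4
eef_pos: [440.5, -78.4, 286.7]
tool_rot: [0.003, 3.14, -0.0]
force: [-0.1, 0.2, -0.3]
width: 85.4
finger_force: 0.0
```

Request:
move_arm(targets=[[[0, 40, 0, 0, 0, 0], [0, 40, 0, 0, 0, 0], [0, 40, 0, 0, 0, 0], [-5, 40, 0, 0, 0, 0], [0, 40, 0, 0, 0, 0], [0, 39, 0, 0, 0, 0], [0, 20, 0, 0, 0, 0], [0, 10, 0, 0, 0, 0], [0, 0, 0, 0, 0, 0], [0, 0, 0, 0, 0, 0]]])

```text
t: 18.4
eef_pos: [445.7, 189.4, 285.8]
tool_rot: [0.0, -3.141, 0.001]
force: [-0.7, -0.2, 0.2]
width: 85.4
finger_force: 0.0
```

```bash
python3 - <<'E'
from h import *
p,R,s=tool();print(p,s['force'],R[:,2].round(4),s['width'])
c=manip.camera_info("wrist");w=snap("wrist","w10.png");b=snap("scene")
o=np.zeros((384,800,3),np.uint8);o[:,:512]=w
u,v=proj("scene",[439,-162,30]).astype(int)
o[:280,520:]=cv2.resize(b[v-35:v+35,u-35:u+35],(280,280),interpolation=3)
cv2.imwrite('pics/c10.png',o[:,:,::-1]);print(tool()[0],proj("wrist",[446,190,70]))
E
```

```text
[445.6754253  189.43572835 285.7820345 ] [-0.70307404 -0.24440788  0.2227876 ] [-2.e-04 -3.e-04 -1.e+00] 85.40931202872868
[445.78441773 189.07222086 285.84398935] [252.00027293 212.35432513]
```

View pics/c10.png

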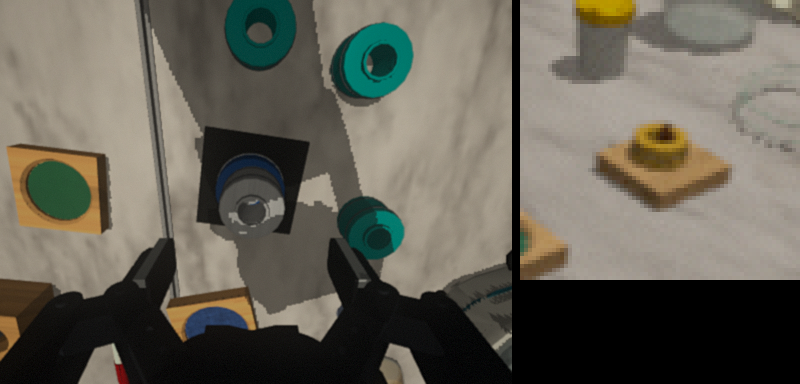

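The collar is seated round its peg at (660,150) in the inset. The sleeve's bore is at wrist pixel (252,210), centred between the fingers. The look-alike at right is near (375,237). I have used all my picture views, so I'll carry on by numbers.

```bash
python3 - <<'E'
from h import *
w=cv2.imread('pics/w10.png')[:,:,::-1].copy()
h=cv2.cvtColor(w,cv2.COLOR_RGB2HSV).astype(int);m=(h[...,0]>80)&(h[...,0]<100)&(h[...,1]>120)
c,st=blob(w,m,(372,228),20);print("turq",c,st,ray("wrist",st[0],c[1],38),ray("wrist",st[0],c[1],0))
print("bore",ray("wrist",252,210,70))
g,st=blob(w,masks(w)["green"],(58,190),20);print("green",g,st,ray("wrist",*g,10))
b,st=blob(w,masks(w)["blue"],(250,165),20);print("baseblue",b,st)
E
```

```text
turq [375.05308142 232.78407557] [ 346  208   58   51 2223] [481.19940617 275.9468788   38.        ] [502.2383793  291.11866197   0.        ]
bore [444.05491183 189.99931918  70.        ]
green [ 58.68676526 189.93098218] [  28  162   62   57 2637] [449.46718076   2.08351773  10.        ]
baseblue [245.22916667 172.61666667] [216 158  69  45 720]
```

Request:
move_arm(targets=[[[0, 0, 30, 0, 0, 0], [0, 0, 30, 0, 0, 0], [0, 0, 12, 0, 0, 0], [0, 0, 3, 0, 0, 0], [0, 0, 0, 0, 0, 0], [0, 0, 0, 0, 0, 0]]])

```text
t: 19.1
eef_pos: [446.1, 190.0, 212.2]
tool_rot: [0.0, 3.14, 0.001]
force: [-0.2, 0.6, 0.6]
width: 85.4
finger_force: 0.0
```

Request:
move_arm(targets=[[[0, 0, 0, 0, 0, 0], [0, 0, 0, 0, 0, 0], [0, 0, 0, 0, 0, 0], [0, 0, 0, 0, 0, 0], [0, 0, 0, 0, 0, 0], [0, 0, 0, 0, 0, 0], [0, 0, 0, 0, 0, 0]]], gripper=1, grip_force=50)

```text
t: 19.8
eef_pos: [445.9, 190.0, 211.8]
tool_rot: [-0.001, 3.141, -0.0]
force: [-3.4, -3.7, 9.1]
width: 51.1
finger_force: 51.3
```

Request:
move_arm(targets=[[[0, 0, -3, 0, 0, 0], [0, 0, -7, 0, 0, 0], [0, 0, -10, 0, 0, 0], [0, 0, -20, 0, 0, 0], [0, 0, -30, 0, 0, 0], [0, 0, -20, 0, 0, 0], [0, 0, 0, 0, 0, 0], [0, 0, 0, 0, 0, 0]]])

```text
t: 20.6
eef_pos: [445.6, 190.0, 300.6]
tool_rot: [-0.0, 3.141, 0.0]
force: [0.1, -0.1, -4.5]
width: 50.7
finger_force: 52.8
```

Request:
move_arm(targets=[[[-5, -26, 0, 0, 0, 0], [0, -40, 0, 0, 0, 0], [0, -40, 0, 0, 0, 0], [0, -40, 0, 0, 0, 0], [0, -25, 0, 0, 0, 0], [0, -15, 0, 0, 0, 0], [0, 0, 20, 0, 0, 0], [0, 0, 30, 0, 0, 0], [0, 0, 0, 0, 0, 0], [0, 0, 0, 0, 0, 0]]])

```text
t: 21.6
eef_pos: [450.6, 4.1, 250.2]
tool_rot: [0.0, -3.139, -0.0]
force: [0.5, -0.4, -3.3]
width: 50.4
finger_force: 54.0
```

```bash
python3 - <<'E'
from h import *
p,R,s=tool();print(p,s['force'],s['torque'],R[:,2].round(4),s['width'])
c=manip.camera_info("wrist");w=snap("wrist","w11.png");t=snap("top");b=snap("scene")
m=masks(w)
g=m["green"].astype(np.uint8);u0,v0=proj("wrist",[450.5,3,10]);print("seat proj",u0,v0)
# visible top arc of recess floor: fit ellipse points upper half via projection: compare predicted circle with mask extents
ys,xs=np.nonzero(g);k=(abs(xs-u0)<70)&(abs(ys-v0)<70);print("green ext",xs[k].min(),xs[k].max(),ys[k].min(),ys[k].max(),k.sum())
for cx in [(449,3),(451,3),(453,3)]:
    q=np.array([proj("wrist",[cx[0]+31*np.cos(a),cx[1]+31*np.sin(a),10]) for a in np.linspace(0,6.28,60)]);print(cx,q.min(0),q.max(0))
bl,st=blob(t,masks(t)["blue"],(204,205),12);print("base on mat top",bl,st,ray("top",*bl,27))
E
```

```text
[450.56252679   4.06359114 250.23794951] [ 0.532714   -0.42096789 -3.25674825] [-0.02973551 -0.02873579  0.01220468] [-2.2e-03  1.0e-04 -1.0e+00] 50.426990090427886
seat proj 249.45885719627796 198.27409023136
green ext 215 284 167 211 1866
(449, 3) [212.79315527 160.95247117] [286.10261479 229.30637535]
(451, 3) [212.90152546 163.35689342] [286.00100445 231.3194881 ]
(453, 3) [213.00927647 165.74696391] [285.89997439 233.32160181]
base on mat top [202.18997361 204.17941953] [191 193  23  24 379] [448.04880599 190.28593043  27.        ]
```

Request:
move_arm(targets=[[[-1.2, -0.8, 25, 0, 0, 0], [0, 0, 15, 0, 0, 0], [0, 0, 6, 0, 0, 0], [0, 0, 3, 0, 0, 0], [0, 0, 0, 0, 0, 0], [0, 0, 0, 0, 0, 0]]])

```text
t: 22.35
eef_pos: [452.2, 3.2, 202.6]
tool_rot: [-0.0, 3.141, -0.0]
force: [-0.5, -0.0, -3.9]
width: 50.5
finger_force: 54.0
```

Request:
move_arm(targets=[[[0, 0, 2, 0, 0, 0], [0, 0, 2, 0, 0, 0], [0, 0, 0, 0, 0, 0], [0, 0, 0, 0, 0, 0]]])

```text
t: 22.75
eef_pos: [451.9, 3.2, 197.8]
tool_rot: [0.0, -3.141, -0.0]
force: [0.3, -0.6, -3.9]
width: 50.9
finger_force: 54.0
```

Request:
move_arm(targets=[[[0, 0, 1, 0, 0, 0], [0, 0, 1, 0, 0, 0], [0, 0, 0, 0, 0, 0], [0, 0, 0, 0, 0, 0]]])

```text
t: 23.15
eef_pos: [451.9, 3.2, 195.8]
tool_rot: [0.0, -3.142, 0.0]
force: [-0.5, 0.5, -2.9]
width: 50.5
finger_force: 54.0
```

Request:
move_arm(targets=[[[0, 0, 1, 0, 0, 0], [0, 0, 0, 0, 0, 0], [0, 0, 0, 0, 0, 0]]])

```text
t: 23.45
eef_pos: [452.0, 3.2, 194.9]
tool_rot: [-0.0, 3.141, -0.0]
force: [-1.2, 0.7, -1.6]
width: 50.5
finger_force: 54.1
```

Request:
move_arm(targets=[[[0, 0, 0.7, 0, 0, 0], [0, 0, 0, 0, 0, 0], [0, 0, 0, 0, 0, 0]]])

```text
t: 23.75
eef_pos: [452.1, 3.2, 194.9]
tool_rot: [-0.0, 3.141, -0.0]
force: [-6.2, 0.5, 10.3]
width: 50.5
finger_force: 55.2
```

Request:
move_arm(targets=[[[0, 0, -0.7, 0, 0, 0], [0, 0, 0, 0, 0, 0], [0, 0, 0, 0, 0, 0], [0, 0, -8, 0, 0, 0], [0, 0, -25, 0, 0, 0], [0, 0, -35, 0, 0, 0], [0, 10, -12, 0, 0, 0], [0, 30, 0, 0, 0, 0], [3, 35, 0, 0, 0, 0], [3, 35, 0, 0, 0, 0]]], gripper=0)

```text
t: 24.75
eef_pos: [445.6, 114.5, 275.2]
tool_rot: [0.001, 3.141, 0.0]
force: [0.4, -0.0, -0.1]
width: 85.4
finger_force: 0.0
```

Request:
move_arm(targets=[[[0, 35, 0, 0, 0, 0], [0, 30, 0, 0, 0, 0], [0, 12, 0, 0, 0, 0], [0, 0, 0, 0, 0, 0], [0, 0, 0, 0, 0, 0], [0, 0, 0, 0, 0, 0]]])

```text
t: 25.35
eef_pos: [446.0, 189.3, 274.8]
tool_rot: [0.001, 3.142, -0.0]
force: [1.1, -0.3, 1.0]
width: 85.4
finger_force: 0.0
```

```bash
python3 - <<'E'
from h import *
p,R,s=tool();print(p,s['force'],R[:,2].round(4),s['width'])
c=manip.camera_info("wrist");w=snap("wrist","w12.png");m=masks(w)
mm=cv2.morphologyEx(m["blue"].astype(np.uint8),cv2.MORPH_CLOSE,np.ones((9,9)))
b,st=blob(w,mm,proj("wrist",[446,190,27]),25);print("base",b,st)
for cx in [(444,190),(447,190)]:
    q=np.array([proj("wrist",[cx[0]+32*np.cos(a),cx[1]+32*np.sin(a),z]) for z in(3,27) for a in np.linspace(0,6.28,60)]);print(cx,q.min(0),q.max(0))
ci=c
b,st=blob(w,mm,proj("wrist",[627,150,10]),25);print("seat",b,st,ray("w",*b,10,ci))
g,st=blob(w,cv2.morphologyEx(m["green"].astype(np.uint8),cv2.MORPH_CLOSE,np.ones((3,3))),proj("wrist",[451,3,10]),35);print("slv",g,st)
E
```

```text
[445.98620736 189.34772153 274.80472006] [ 1.13725348 -0.33622541  0.97422029] [ 0.e+00 -2.e-04 -1.e+00] 85.42202978345047
base [250.2645126  192.83817087] [ 214  157   73   72 3652]
(444, 190) [214.67911317 152.49457305] [288.51297486 227.56459298]
(447, 190) [214.83407462 155.71827704] [288.36000556 230.51574451]
seat [207.50075873 324.51896813] [184 315  60  26 659] [606.64459463 140.45537025  10.        ]
slv [ 52.79090909 175.86666667] [ 22 165  61  54 330]
```

Request:
move_arm(targets=[[[0, 0, 30, 0, 0, 0], [0, 0, 35, 0, 0, 0], [0, 0, 18, 0, 0, 0], [0, 0, 7, 0, 0, 0], [0, 0, 2, 0, 0, 0], [0, 0, 0, 0, 0, 0], [0, 0, 0, 0, 0, 0]]])

```text
t: 26.1
eef_pos: [446.3, 190.2, 184.0]
tool_rot: [0.0, 3.14, 0.001]
force: [0.4, -0.1, -0.5]
width: 85.4
finger_force: 0.0
```

Request:
move_arm(targets=[[[0, 0, 0, 0, 0, 0], [0, 0, 0, 0, 0, 0], [0, 0, 0, 0, 0, 0], [0, 0, 0, 0, 0, 0], [0, 0, 0, 0, 0, 0], [0, 0, 0, 0, 0, 0]]], gripper=1, grip_force=60)

```text
t: 26.7
eef_pos: [446.2, 190.3, 184.1]
tool_rot: [-0.0, 3.14, 0.0]
force: [-3.9, -4.2, 13.3]
width: 61.6
finger_force: 63.1
```

Request:
move_arm(targets=[[[0, 0, -2, 0, 0, 0], [0, 0, -5, 0, 0, 0], [0, 0, -10, 0, 0, 0], [0, 0, 0, 0, 0, 0], [0, 0, 0, 0, 0, 0]]])

```text
t: 27.2
eef_pos: [445.9, 190.2, 200.1]
tool_rot: [-0.0, 3.141, 0.0]
force: [-0.1, -0.9, -5.5]
width: 61.6
finger_force: 66.5
```

Request:
move_arm(targets=[[[0, 0, -30, 0, 0, 0], [0, 0, -40, 0, 0, 0], [0, 0, -40, 0, 0, 0], [-25, -20, -20, 0, 0, 0], [-35, -25, 0, 0, 0, 0], [-35, -25, 0, 0, 0, 0], [-35, -25, 0, 0, 0, 0], [-35, -25, 0, 0, 0, 0], [-19, -10, 0, 0, 0, 0], [0, 0, 0, 0, 0, 0]]])

```text
t: 28.2
eef_pos: [631.8, 58.6, 328.4]
tool_rot: [-0.003, -3.14, 0.001]
force: [-0.4, 0.7, -5.6]
width: 61.4
finger_force: 68.8
```

Request:
move_arm(targets=[[[0, 0, 0, 0, 0, 0], [0, 0, 0, 0, 0, 0], [0, 0, 0, 0, 0, 0]]])

```text
t: 28.5
eef_pos: [629.4, 60.8, 329.9]
tool_rot: [-0.001, 3.141, 0.0]
force: [-0.3, 0.5, -4.6]
width: 61.3
finger_force: 68.8
```

```bash
python3 - <<'E'
from h import *
import json
p,R,s=tool();print(p,s['force'],R[:,2].round(4),s['width'])
c=manip.camera_info("wrist");w=snap("wrist","w13.png")
h=cv2.cvtColor(w,cv2.COLOR_RGB2HSV).astype(int);m=(h[...,0]>98)&(h[...,0]<125)&(h[...,1]>60)
def ext(cam,c,im,m,cx):
    u,v=proj(cam,[*cx,10]);mm=cv2.morphologyEx(m.astype(np.uint8),cv2.MORPH_CLOSE,np.ones((5,5)))
    b,st=blob(im,mm,(u,v),25);print(cam,b,st,"ray",ray(cam,*b,10,c).round(1))
    q=np.array([proj(cam,[cx[0]+38*np.cos(a),cx[1]+38*np.sin(a),10]) for a in np.linspace(0,6.28,60)]);print(q.min(0),q.max(0))
    k,_=cv2.findContours((cv2.connectedComponents(mm)[1]==cv2.connectedComponents(mm)[1][int(b[1]),int(b[0])]).astype(np.uint8),0,2)
    e=cv2.fitEllipse(cv2.convexHull(max(k,key=len)));print(e,ray(cam,*e[0],10,c).round(1))
ext("wrist",c,w,m,(627,149.5))
t=snap("top");h=cv2.cvtColor(t,cv2.COLOR_RGB2HSV).astype(int);m=(h[...,0]>98)&(h[...,0]<125)&(h[...,1]>60)
ext("top",manip.camera_info("top"),t,m,(627,149.5))
E
```

```text
[629.40511725  60.77175897 329.91386577] [-0.2531638   0.49114538 -4.5966107 ] [ 1.e-04  1.e-04 -1.e+00] 61.26640145124638
wrist [329.19919704 169.47467573] [ 297  138   66   64 3238] ray [624.8 148.6  10. ]
[295.97470382 137.35388425] [363.99001571 202.60127781]
((329.23480224609375, 169.48770141601562), (60.65505599975586, 67.7239990234375), 54.35112380981445) [624.8 148.6  10. ]Traceback (most recent call last):
  File "<stdin>", line 14, in <module>
  File "<stdin>", line 8, in ext
  File "h.py", line 17, in blob
    i=max(k,key=lambda i:st[i,4]);return c[i],st[i]
ValueError: max() iterable argument is empty
```

Request:
move_arm(targets=[[[3.2, 20, 0, 0, 0, 0], [0, 35, 0, 0, 0, 0], [0, 25, 0, 0, 0, 0], [0, 8.6, 15, 0, 0, 0], [0, 0, 35, 0, 0, 0], [0, 0, 40, 0, 0, 0], [0, 0, 25, 0, 0, 0], [0, 0, 10, 0, 0, 0], [0, 0, 0, 0, 0, 0], [0, 0, 0, 0, 0, 0]]])

```text
t: 29.6
eef_pos: [627.1, 148.8, 206.2]
tool_rot: [-0.0, 3.14, 0.0]
force: [0.0, 0.8, -4.2]
width: 61.1
finger_force: 68.6
```

Request:
move_arm(targets=[[[0, 0, 3, 0, 0, 0], [0, 0, 2, 0, 0, 0], [0, 0, 2, 0, 0, 0], [0, 0, 0, 0, 0, 0], [0, 0, 0, 0, 0, 0]]])

```text
t: 30.1
eef_pos: [626.7, 148.9, 197.9]
tool_rot: [-0.0, 3.142, -0.0]
force: [-0.3, 0.7, -4.8]
width: 61.3
finger_force: 68.7
```

Request:
move_arm(targets=[[[0, 0, 1.5, 0, 0, 0], [0, 0, 1.5, 0, 0, 0], [0, 0, 1, 0, 0, 0], [0, 0, 0, 0, 0, 0], [0, 0, 0, 0, 0, 0]]])

```text
t: 30.6
eef_pos: [626.7, 148.8, 193.8]
tool_rot: [0.0, -3.141, 0.0]
force: [0.4, -0.0, -5.2]
width: 61.5
finger_force: 68.7
```

Request:
move_arm(targets=[[[0, 0, 1, 0, 0, 0], [0, 0, 1, 0, 0, 0], [0, 0, 0, 0, 0, 0], [0, 0, 0, 0, 0, 0]]])

```text
t: 31.0
eef_pos: [626.7, 148.8, 191.8]
tool_rot: [0.0, -3.142, 0.0]
force: [0.3, 0.0, -4.8]
width: 61.8
finger_force: 68.7
```

Request:
move_arm(targets=[[[0, 0, 0.8, 0, 0, 0], [0, 0, 0, 0, 0, 0], [0, 0, 0, 0, 0, 0]]])

```text
t: 31.3
eef_pos: [626.8, 148.9, 191.3]
tool_rot: [-0.0, 3.141, 0.0]
force: [-2.5, -0.2, 0.5]
width: 61.8
finger_force: 69.4
```

Request:
move_arm(targets=[[[0, 0, 0.7, 0, 0, 0], [0, 0, 0, 0, 0, 0], [0, 0, 0, 0, 0, 0]]])

```text
t: 31.6
eef_pos: [626.8, 148.9, 191.3]
tool_rot: [-0.0, 3.141, 0.0]
force: [-7.0, -1.9, 8.1]
width: 61.3
finger_force: 70.4
```

Base contact came at 191.3, where the geometry puts the recess floor. I'll release, retreat and check by colour blobs.

Request:
move_arm(targets=[[[0, 0, -0.7, 0, 0, 0], [0, 0, 0, 0, 0, 0], [0, 0, 0, 0, 0, 0], [0, 0, -5, 0, 0, 0], [0, 0, -20, 0, 0, 0], [0, 0, -40, 0, 0, 0], [0, 0, -40, 0, 0, 0], [0, 0, -40, 0, 0, 0], [0, 0, 0, 0, 0, 0], [0, 0, 0, 0, 0, 0]]], gripper=0)

```text
t: 32.6
eef_pos: [626.7, 148.9, 337.2]
tool_rot: [-0.0, 3.14, 0.001]
force: [-0.1, -0.5, -0.9]
width: 85.2
finger_force: 0.0
```

Request:
move_arm(targets=[[[0, -40, 0, 0, 0, 0], [30, -40, 0, 0, 0, 0], [30, -40, 0, 0, 0, 0], [-20, 0, 0, 0, 0, 0], [0, 0, 0, 0, 0, 0], [0, 0, 0, 0, 0, 0], [0, 0, 0, 0, 0, 0]]])

```text
t: 33.3
eef_pos: [586.8, 29.4, 335.2]
tool_rot: [0.001, -3.14, -0.0]
force: [0.6, -0.2, 0.2]
width: 85.1
finger_force: 0.0
```

```bash
python3 - <<'E'
from h import *
p,R,s=tool();print(p,s['force'],s['width'])
c=manip.camera_info("wrist");w=snap("wrist","w14.png");b=snap("scene","s14.png");m=masks(w);bm=masks(b)
def tr(cam,im,m,P,z,r):
    try:
        k,st=blob(im,m,proj(cam,P),r);print(cam,P,k.round(1),st,ray(cam,*k,z).round(1))
    except ValueError: print(cam,P,"none")
tr("wrist",w,m["blue"],[626,149,34],34,20)
tr("wrist",w,m["green"],[451,3,10],10,35)
tr("wrist",w,m["red"],[596,-76,82],82,20)
for k,P,z in [("red",[596,-76,82],82),("gold",[439,-162,34],34),("blue",[626,149,22],22),("green",[451,3,10],10)]: tr("scene",b,bm[k],P,z,14)
# sleeve: predicted outline vs grey (low saturation) pixels within seat block region, base: outline
def ext(mask,P,r,zs,cam="scene"):
    q=np.array([proj(cam,[P[0]+r*np.cos(a),P[1]+r*np.sin(a),z]) for z in zs for a in np.linspace(0,6.28,90)])
    u,v=proj(cam,[*P,np.mean(zs)]);mm=cv2.morphologyEx(mask.astype(np.uint8),cv2.MORPH_CLOSE,np.ones((3,3)));k,st=blob(None,mm,(u,v),20)
    print("pred",q.min(0).round(1),q.max(0).round(1),"obs",st[:2],st[:2]+st[2:4])
ext(m["blue"],(626,149),32,(10,34),"wrist");ext(bm["blue"],(626,149),32,(10,34))
ext(bm["gold"],(439,-162),20,(16,34))
h=cv2.cvtColor(b,cv2.COLOR_RGB2HSV).astype(int)
ext((h[...,1]<45)&(h[...,2]>60),(451,3.5),26,(10,48))
t0=cv2.imread('pics/s0.png')[:,:,::-1]
for nm,P in [("cup",[578,-254,60]),("drop",[609,305,50])]:
    u,v=proj("scene",P).astype(int);print(nm,np.abs(t0[v-15:v+15,u-15:u+15].astype(int)-b[v-15:v+15,u-15:u+15]).mean())
E
```

```text
[586.7558382   29.36212581 335.22041617] [ 0.56872929 -0.17559138  0.15751044] 85.08954505275729
wrist [626, 149, 34] [355.1 207.9] [ 321  176   67   61 2380] [620.6 144.4  34. ]
wrist [451, 3, 10] [223.   36.4] [215  28  17  17 171] [448.6   2.1  10. ]
wrist [596, -76, 82] [131.  201.5] [122 193  19  18 268] [593.5 -78.1  82. ]
scene [596, -76, 82] [245.1 165.1] [242 164   7   3  16] [593.8 -77.1  82. ]
scene [439, -162, 34] [304.4 196.4] [288 187  32  21 312] [ 413.2 -135.8   34. ]
scene [626, 149, 22] [174.2 205.5] [162 196  26  19 342] [625.6 149.4  22. ]
scene [451, 3, 10] [267.7 217.2] [267 215   2   5   6] [432.7 -12.8  10. ]
pred [324.1 178.4] [387.9 237.9] obs [321 176] [388 237]
pred [161.7 195.4] [186.7 215.8] obs [162 196] [188 215]
pred [295.9 186.4] [310.5 198.9] obs [288 187] [320 208]Traceback (most recent call last):
  File "<stdin>", line 20, in <module>
  File "<stdin>", line 15, in ext
  File "h.py", line 17, in blob
    i=max(k,key=lambda i:st[i,4]);return c[i],st[i]
ValueError: max() iterable argument is empty
```

```bash
python3 -c "
from workcell import manip
print(manip.hand_in())"
```

```text
the job is handed in; nothing more can be done
None
```

I took the die apart from the top down and set all four parts on their own blocks, then handed the job in at about 33 s; the gripper never went near the dropper bottle or the cup, though my final check that they hadn't moved didn't run.

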